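Turn the socket row round for the issue counter

ROBOT

A 7-joint arm with a two-finger parallel gripper is mounted at the origin on the work surface. World frame = base frame: x ahead of the robot, y to its left, z up, the work surface at z = 0. Lengths are in mm, angles in rad, forces in N, time in s.
With the tool pointing down it reaches from about 400 to 750 mm from the base axis. Payload 19.5 kg.
Tool frame: the origin (TCP) lies at the very end of the fingers, on their centre line; the grasp point (between the pads) lies 19 mm behind it; z points along the fingers, y is the line along which they close (so a half turn about z gives the same grasp; the last joint's range is limited). The gripper opens to 85 mm and grips with 20 to 120 N. Pads are 22 mm wide; open, the fingers measure 114 mm over their backs; the gripper's body (76 mm by 85 mm) begins 54 mm behind the grasp point. The pads swing forward as they close: fully open they stand 13 mm farther back than shut.
Start: joints at [1.095, 0.707, -0.028, 1.485, 0.022, 0.951, -0.075], TCP at [241.675, -521.717, 231.268] pointing down, gripper open.
Joint ranges: [-2.71, 2.71], [-0.32, 2.16], [-1.57, 1.52], [0, 2.45], [-1.46, 4.6], [0, 2.02], [-2.83, 2.83]. Speed limits (rad/s): [1.89, 1.89, 2.57, 2.57, 3.01, 3.01, 3.01].

INTERFACE

Orientations are given as a unit quaternion [w, x, y, z].
In Python, from workcell import ctrl, camera, order gives the robot as it stands.
- The arm moves only by the shell command python3 -m crank 'ROWS' [FORCE]. ROWS is JSON, a list of rows, each a list of 7 numbers: the shift along the world's x, y, z in cm, then the turn, a rotation vector about the world's x, y, z in rad, then the closure, from 0 (fully open) to 1 (shut). A call has 1 to 12 rows; each row is the pose to reach, as a shift and turn from the pose commanded when the call began; what a row does not reach only later rows make up. A row lasts 1/10 s, in which the tool goes at most 50 mm and 8.59 degrees, less where a joint would pass 70% of its speed; a pose out of reach is approached as far as the arm can. A call with a gripper value outside its range is refused whole. The fingers move at their own pace and stop on an object; FORCE is the grip in N (left out, the last holds). Time passes only in rows, so rows that repeat a pose let the fingers close. It gives the time, the measured TCP pose, the force, the opening and the grip force at its end, in the units of the state.
- ctrl.get_obs(): the state, without advancing time (a new reading comes with each control period).
- camera(name): name is "side" or "top"; returns a dict with "image" (420x560x3 uint8, red, green, blue), "intrinsics" (3x3 intrinsics, pixels), "dist_coeffs" ([k1, k2, p1, p2, k3] as OpenCV has them; the pictures are not rectified), "R" (3x3) and "t" (3): a world point X has camera coordinates R X + t. Camera axes: x right, y down, z forward; pixel columns grow to the right and rows downward; lengths in mm; the calibration is good to about 2 mm. A picture is of the moment at which its call begins. There is no depth.
- order.close_job(): hands the job in; it is judged then, once.
The state is a dict: "time": time; "joints": joint angles; "joint_vel": joint speeds; "tau": joint torques, N m; "position": TCP position; "tool_rot": TCP orientation; "force": force on the tool from outside, world axes, zero at the start; "wrist_torque": the same for the moment, N m; "finger_gap": finger opening in mm; "grip_force": force on a finger pad.
Only numpy, scipy, OpenCV 4.12 (cv2) and the standard library are available. Lean on these libraries where they do the work, as an engineer would, in place of code of your own. Each camera call takes 0.05 s, during which the arm holds its last target. There are 200 camera calls.

TASK

Move the four colour-banded impact sockets from the wooden blocks of the blue store rack into the empty aluminium tray, one upright in each pocket, in reverse order: whichever socket is leftmost in the store rack, as seen from the robot, goes into the rightmost pocket of the tray, the second from the left goes second from the right, and so on. Let go of them all and leave the yellow oil bottle standing where it is.

Things in the scene. Friction and masses are not known exactly. Their poses are not given: they have to be found in the camera images.
- socket_red: Deep impact socket with a red band round its top: an upright dark steel cylinder 40 mm in diameter and 82 mm high, about 0.3 kg, its hexagon opening upward (top 18 mm hollow, but stiff enough to grip anywhere). Loose; at the start it stands on its block in the store rack. Origin at the centre of its underside, z up. It may have any yaw.
- socket_yellow: Deep impact socket with a yellow band round its top: an upright dark steel cylinder 38 mm in diameter and 80 mm high, about 0.3 kg, its hexagon opening upward (top 18 mm hollow, but stiff enough to grip anywhere). Loose; at the start it stands on its block in the store rack. Origin at the centre of its underside, z up. It may have any yaw.
- socket_green: Deep impact socket with a green band round its top: an upright dark steel cylinder 36 mm in diameter and 78 mm high, about 0.3 kg, its hexagon opening upward (top 18 mm hollow, but stiff enough to grip anywhere). Loose; at the start it stands on its block in the store rack. Origin at the centre of its underside, z up. It may have any yaw.
- socket_blue: Deep impact socket with a blue band round its top: an upright dark steel cylinder 34 mm in diameter and 76 mm high, about 0.3 kg, its hexagon opening upward (top 18 mm hollow, but stiff enough to grip anywhere). Loose; at the start it stands on its block in the store rack. Origin at the centre of its underside, z up. It may have any yaw.
- block_red: Fixed wooden block, 62 x 62 x 12 mm, with a red tag along its robot-side edge; the red socket stands on its middle at the start. Origin at the centre of its underside, 6 mm above the table; y to the left. The four blocks of the store rack form a row along their common y axis (within 0.2 rad of world y), 67 mm apart centre to centre, in any order.
- block_yellow: Fixed wooden block, 62 x 62 x 12 mm, with a yellow tag along its robot-side edge; the yellow socket stands on its middle at the start. Origin at the centre of its underside, 6 mm above the table; y to the left. The row stands on a fixed blue steel base, 80 x 284 mm, 6 mm thick, with end cheeks 26 mm high.
- block_green: Fixed wooden block, 62 x 62 x 12 mm, with a green tag along its robot-side edge; the green socket stands on its middle at the start. Origin at the centre of its underside, 6 mm above the table; y to the left. The store rack may be the nearer or the farther of the two rows.
- block_blue: Fixed wooden block, 62 x 62 x 12 mm, with a blue tag along its robot-side edge; the blue socket stands on its middle at the start. Origin at the centre of its underside, 6 mm above the table; y to the left. It goes on marking where its socket came from.
- tray: Fixed aluminium tray, empty at the start: 71 (x) by 272 (y) by 20 mm high, walls, floor and three full-height dividers 4 mm thick, making a row of four pockets 63 mm square inside. Origin at the centre of its underside, y along the row (to the left, within 0.2 rad of world y). Pocket centres at y = +100.5, +33.5, -33.5, -100.5 mm, x = 0; pocket floor 4 mm above the origin.
- oil_bottle: Yellow plastic oil bottle with a red cap, 48 mm in diameter, 150 mm high, standing loose to the left of the racks. Origin at the centre of its underside. A bystander: leave it standing.
Mind the look-alikes: they are no part of the job. Leave any orange look-alike of the socket_green alone.

How it is judged:
By the outcome, as a careful person would: the job done as asked, in the order asked, and still so for the second after the job is handed in, with the robot touching nothing.
It also fails if it takes over 96 s, if anything falls off the work surface, if the arm or the gripper's body presses on something with over 40 N, if the wrist force passes 120 N, or if a joint passes its speed limit or range.

## Working session

There is one attempt and no reset: what is moved stays moved. The work goes in short steps, Python scripts to look and compute and a shell command to move; the robot and the scene stay as the last step left them, time stands still between calls to the robot, and variables do not carry over. Pictures are saved under pics/ and viewed, at most 14 in all, crops included, and the job is handed in when it is done.

```bash
mkdir -p pics; ls
python3 - <<'E'
from workcell import ctrl,camera
import cv2,numpy as np
for n in("top","side"):
    c=camera(n);cv2.imwrite(f"pics/{n}0.png",c["image"][...,::-1]);np.savez(f"{n}0.npz",**c)
    print(n,c["intrinsics"].round(1).tolist(),c["dist_coeffs"],(-c["R"].T@c["t"]).round(0),c["R"].round(2).tolist())
o=ctrl.get_obs();print({k:o[k] for k in("time","position","tool_rot","finger_gap","force")})
E
```

```text
pics
top [[432.4, 0.0, 276.4], [0.0, 432.4, 212.7], [0.0, 0.0, 1.0]] [-0.06095016  0.          0.          0.          0.        ] [371.  63. 935.] [[0.16, -0.99, 0.0], [-0.96, -0.16, -0.22], [0.22, 0.03, -0.98]]
side [[424.5, 0.0, 272.8], [0.0, 424.5, 206.9], [0.0, 0.0, 1.0]] [0.00876524 0.         0.         0.         0.        ] [ 434. -384.  622.] [[0.97, -0.23, 0.01], [-0.17, -0.76, -0.63], [0.15, 0.61, -0.78]]
{'time': 0.1, 'position': array([ 241.59685867, -521.55735316,  230.90714383]), 'tool_rot': array([-4.30934339e-04,  9.76571358e-01,  2.15193369e-01, -1.03631379e-04]), 'finger_gap': 85.15302388261381, 'force': array([-0.45015086,  0.18082243,  0.91439202])}
```

View pics/top0.png

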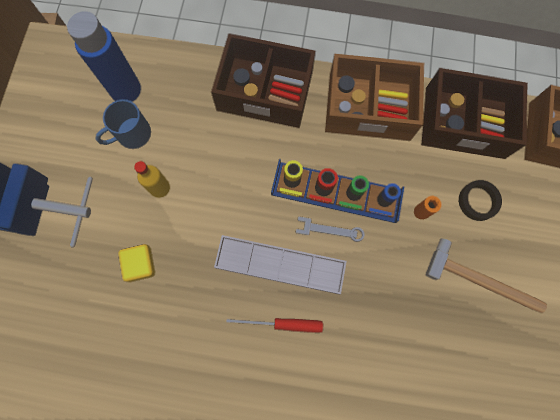

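View pics/side0.png

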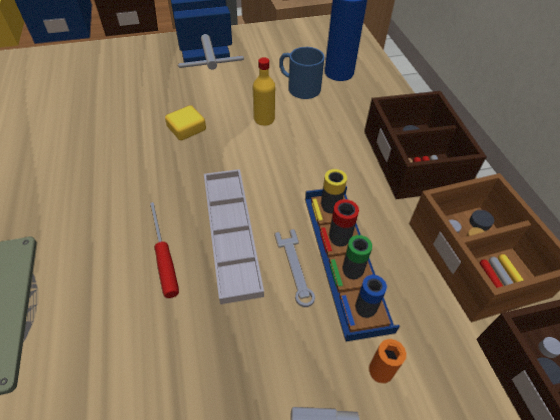

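The top view has the robot at the bottom, with its left at image left. In the store rack (far row), from left to right:
- yellow at (293,170)
- red at (327,179)
- green at (360,185)
- blue at (392,191)

The empty tray is the nearer row, around (280,264). The oil bottle is at (152,180).

There are two green candidates: (360,185), which has a green band and stands on the block with the green tag, and (430,207), which is all orange and stands off the rack. The first fits the description. Next I'll make a confirming crop and triangulate.

```bash
cat > h.py <<'E'
import cv2,numpy as np
def load(n,k): return dict(np.load(f"{n}{k}.npz"))
def rng(c,px):
    u=cv2.undistortPoints(np.array(px,float).reshape(-1,1,2),c["intrinsics"],c["dist_coeffs"]).reshape(-1,2)
    return u
def tri(a,pa,b,pb):
    P=[np.c_[c["R"],c["t"]] for c in(a,b)]
    X=cv2.triangulatePoints(P[0],P[1],rng(a,pa).T,rng(b,pb).T);return (X[:3]/X[3]).T
def cast(c,px,z):
    d=np.c_[rng(c,px),np.ones(len(rng(c,px)))]@c["R"];o=-c["R"].T@c["t"]
    return o+d*((z-o[2])/d[:,2])[:,None]
def proj(c,X): return cv2.projectPoints(np.array(X,float).reshape(-1,1,3),cv2.Rodrigues(c["R"])[0],c["t"].reshape(3,1),c["intrinsics"],c["dist_coeffs"])[0].reshape(-1,2)
HUE={"yellow":(22,35),"red":None,"green":(45,80),"blue":(100,120)}
def mask(c,col,S=130,V=60):
    h=cv2.cvtColor(c["image"],cv2.COLOR_RGB2HSV);H=h[...,0]
    m=((H<6)|(H>172)) if col=="red" else (H>=HUE[col][0])&(H<=HUE[col][1])
    return (m&(h[...,1]>S)&(h[...,2]>V)).astype(np.uint8)
def holes(c,col,S=130,V=60):
    "centroids of dark holes enclosed by colour"
    cs,hi=cv2.findContours(mask(c,col,S,V),cv2.RETR_CCOMP,cv2.CHAIN_APPROX_NONE);r=[]
    for k,q in enumerate(cs):
        if hi[0][k][3]>=0 and cv2.contourArea(q)>40:
            m=cv2.moments(q);r.append((round(m["m10"]/m["m00"],1),round(m["m01"]/m["m00"],1),cv2.contourArea(q)))
    return r
E
python3 - <<'E'
from h import *
t,s=load("top",0),load("side",0)
for col in HUE:
    print(col,holes(t,col),holes(s,col))
for n,c,r in(("top",t,(205,225,360,305)),("side",s,(190,160,275,310))):
    h=cv2.cvtColor(c["image"],cv2.COLOR_RGB2HSV)
    m=((h[...,1]<50)&(h[...,2]>90)).astype(np.uint8);z=np.zeros_like(m);z[r[1]:r[3],r[0]:r[2]]=1
    m=cv2.morphologyEx(m*z,cv2.MORPH_CLOSE,np.ones((5,5)))
    q=max(cv2.findContours(m,0,1)[0],key=cv2.contourArea)
    hull=cv2.convexHull(q)
    print(n,cv2.contourArea(q),cv2.contourArea(hull),cv2.approxPolyDP(hull,5,True).reshape(-1,2).tolist())
a=cv2.resize(t["image"][150:225,260:450],None,fx=4,fy=4,interpolation=cv2.INTER_CUBIC)
b=cv2.resize(t["image"][230:300,210:355],None,fx=4,fy=4,interpolation=cv2.INTER_CUBIC)
cv2.imwrite("pics/crop1.png",np.vstack([a,np.pad(b,((0,0),(0,180),(0,0)))])[...,::-1])
e=cv2.resize(s["image"][165:345,195:400],None,fx=3.3,fy=3.3,interpolation=cv2.INTER_CUBIC);cv2.imwrite("pics/crop2.png",e[...,::-1])
E
```

```text
yellow [(293.2, 168.8, 136.5)] [(335.4, 176.6, 137.5), (8.6, 34.0, 45.5)]
red [(327.6, 177.1, 157.5)] [(346.0, 208.6, 190.5)]
green [(359.7, 183.5, 136.0)] [(359.9, 244.3, 184.0)]
blue [(392.3, 190.7, 99.5)] [(374.2, 284.8, 170.5)]
top 4264.0 4405.0 [[221, 236], [344, 260], [341, 291], [216, 268]]
side 5269.5 5420.0 [[239, 169], [263, 296], [222, 303], [204, 174]]
```

View pics/crop1.png

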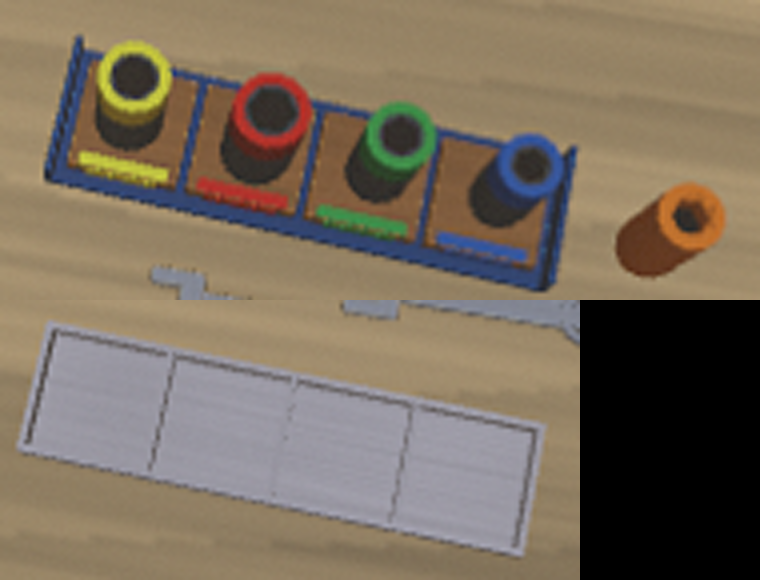

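View pics/crop2.png

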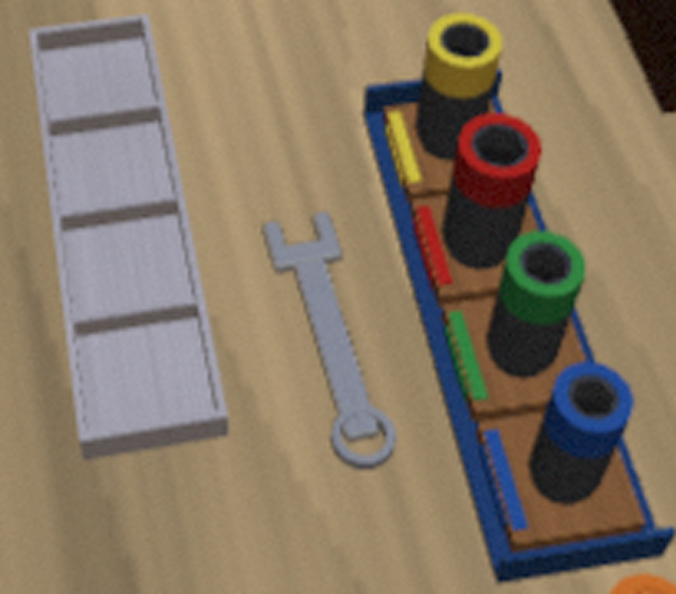

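The crops confirm that green is the green-banded socket standing at its green tag, while the orange one stands off the rack. The tray is empty. Now I'll work out positions.

Run:
```python
from h import *
t,s=load("top",0),load("side",0)
pt={"yellow":(293.2,168.8),"red":(327.6,177.1),"green":(359.7,183.5),"blue":(392.3,190.7)}
ps={"yellow":(335.4,176.6),"red":(346,208.6),"green":(359.9,244.3),"blue":(374.2,284.8)}
H={"red":82,"yellow":80,"green":78,"blue":76}
S=[]
for k in pt:
    X=tri(t,[pt[k]],s,[ps[k]])[0];S.append(X);e=18+H[k]
    print(k,X.round(1),"expect z",e,"cast",cast(t,[pt[k]],e)[0].round(1),cast(s,[ps[k]],e)[0].round(1))
S=np.array(S);d=S[3,:2]-S[0,:2];print("row",np.linalg.norm(np.diff(S[:,:2],axis=0),axis=1).round(1),"yaw",np.arctan2(d[0],-d[1]))
ct=[(222,235.5),(345.5,260.7),(341,292.5),(215.2,267.8)];cs=[(239.8,170.2),(263.8,291.4),(219.3,297.4),(204.7,175)]
C=tri(t,ct,s,cs);print(C.round(1).tolist())
for c,p in((t,ct),(s,cs)):
    Q=cast(c,p,20)[:,:2];L=np.linalg.norm(np.roll(Q,-1,0)-Q,axis=1);print(L.round(1),Q.mean(0).round(1))
Q=(cast(t,ct,20)+cast(s,cs,20))/2;m=Q.mean(0);v=(Q[0]+Q[3]-Q[1]-Q[2])[:2];v/=np.linalg.norm(v)
print("tray",m.round(1),"yaw",np.arctan2(-v[0],v[1]))
for y in(100.5,33.5,-33.5,-100.5):print((m[:2]+y*v).round(1))
# tags
for col in HUE:
  o=[]
  for c in(t,s):
    n,_,st,ce=cv2.connectedComponentsWithStats(mask(c,col,110,60))
    o.append([(ce[i].round(1).tolist(),int(st[i,4])) for i in range(1,n) if 30<st[i,4]<600])
  print(col,o)
```

```text
yellow [655.3  73.4  95.3] expect z 98 cast [653.9  73.4  98. ] [654.7  71.1  98. ]
red [648.8   1.8  96.9] expect z 100 cast [647.3   2.1 100. ] [ 6.479e+02 -4.000e-01  1.000e+02]
green [647.7 -65.   92.3] expect z 96 cast [646.  -64.4  96. ] [646.7 -67.2  96. ]
blue [ 644.  -133.    90.2] expect z 94 cast [ 642.6 -132.1   94. ] [ 642.7 -134.8   94. ]
row [71.9 66.8 68.1] yaw -0.05457861374906636
[[509.0, 202.7, 14.0], [498.1, -67.9, 12.9], [428.6, -66.3, 20.7], [438.8, 203.7, 15.5]]
[268.8  67.6 269.2  70.3] [467.2  67.8]
[268.9  69.9 265.8  68.9] [469.1  64.8]
tray [468.2  66.3  20. ] yaw -0.03902582450310672
[472.1 166.8]
[469.5  99.8]
[466.9  32.9]
[464.3 -34.1]
yellow [[([392.7, 93.6], 151), ([492.4, 118.9], 126), ([292.9, 169.9], 187), ([150.0, 178.3], 315), ([161.9, 192.4], 44), ([290.1, 191.9], 114)], [([334.8, 180.8], 314), ([316.5, 209.5], 122), ([510.5, 267.6], 208)]]
red [[([285.6, 90.7], 377), ([392.2, 108.6], 175), ([390.2, 114.9], 118), ([490.5, 132.6], 106), ([140.0, 166.6], 104), ([326.8, 179.5], 197), ([320.3, 198.4], 93), ([298.7, 324.7], 545)], [([263.5, 63.2], 111), ([421.1, 158.6], 71), ([344.6, 214.5], 436), ([325.4, 239.2], 126), ([490.4, 272.7], 239)]]
green [[([359.4, 184.5], 126), ([349.8, 205.0], 84)], [([359.4, 248.9], 337), ([335.5, 272.7], 152)]]
blue [[([96.3, 48.3], 305), ([121.8, 100.5], 33), ([125.4, 124.6], 213), ([379.8, 211.2], 55)], [([186.0, 1.0], 104), ([200.9, 12.1], 462), ([220.5, 50.1], 124), ([193.2, 53.3], 186), ([347.8, 310.2], 121)]]
```

```bash
python3 -m crank '[[10,15,0,0,0,0.3,0],[20,30,0,0,0,0.6,0],[30,45,0,0,0,0.9,0],[41.2,59.4,0,0,0,1.087,0],[41.2,59.4,0,0,0,1.087,0],[41.2,59.4,0,0,0,1.087,0],[41.2,59.4,0,0,0,1.087,0],[41.2,59.4,0,0,0,1.087,0],[41.2,59.4,0,0,0,1.087,0],[41.2,59.4,0,0,0,1.087,0],[41.2,59.4,0,0,0,1.087,0],[41.2,59.4,0,0,0,1.087,0]]' 50
```

```text
time: 1.3
position: [583.9, -26.5, 231.1]
tool_rot: [-0.0, 0.725, 0.689, -0.0]
force: [0.4, -1.8, 0.3]
finger_gap: 85.2
grip_force: 0.0
```

```bash
python3 -m crank '[[7,9.8,0,0,0,0,0],[7,9.8,0,0,0,0,0],[7,9.8,0,0,0,0,0],[7,9.8,0,0,0,0,0],[7,9.8,0,0,0,0,0],[7,9.8,0,0,0,0,0]]'
python3 - <<'E'
from workcell import ctrl,camera
import cv2,numpy as np
c=camera("side");cv2.imwrite("pics/side1.png",c["image"][...,::-1]);print(ctrl.get_obs()["position"],ctrl.get_obs()["joints"].round(2))
E
```

```text
time: 1.9
position: [652.9, 68.4, 231.3]
tool_rot: [0.0, 0.725, 0.689, -0.0]
force: [-0.4, -1.0, -0.1]
finger_gap: 85.5
grip_force: 0.0
[652.93181642  68.40608866 231.47159288] [-0.06  0.85 -0.24  1.13  0.2   1.18 -0.35]
```

View pics/side1.png

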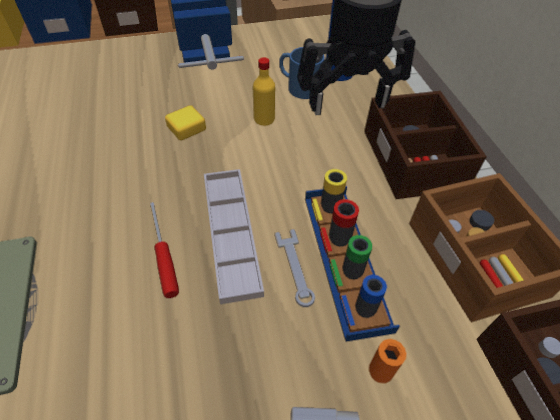

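The view shows the gripper above the yellow socket, its finger tips at (320,105) and (384,100), straddling the row in x. I'll descend now.

```bash
python3 -m crank '[[0.1,0.4,-4,0,0,0,0],[0.1,0.4,-8,0,0,0,0],[0.1,0.4,-12,0,0,0,0],[0.1,0.4,-15,0,0,0,0],[0.1,0.4,-17.6,0,0,0,0],[0.1,0.4,-17.6,0,0,0,0],[0.1,0.4,-17.6,0,0,0,0],[0.1,0.4,-17.6,0,0,0,0]]'; python3 -m crank '[[0,0,0,0,0,0,1],[0,0,0,0,0,0,1],[0,0,0,0,0,0,1],[0,0,0,0,0,0,1],[0,0,0,0,0,0,1],[0,0,0,0,0,0,1],[0,0,0,0,0,0,1],[0,0,0,0,0,0,1],[0,0,0,0,0,0,1],[0,0,0,0,0,0,1]]' 50
```

```text
time: 2.75
position: [654.9, 73.4, 57.1]
tool_rot: [0.001, 0.725, 0.689, 0.001]
force: [-0.7, 0.3, 0.1]
finger_gap: 85.4
grip_force: 0.0
time: 3.75
position: [654.3, 73.7, 55.8]
tool_rot: [0.0, 0.725, 0.689, 0.0]
force: [-0.7, 0.1, 6.6]
finger_gap: 36.8
grip_force: 49.1
```

```bash
python3 -m crank '[[0,0,2,0,0,0,1],[0,0,5,0,0,0,1],[0,0,8,0,0,0,1],[0,0,11,0,0,0,1],[-4,-2.2,11,0,0,0,1],[-8,-4.5,11,0,0,0,1],[-12,-6.7,11,0,0,0,1],[-16,-9,11,0,0,0,1],[-19,-10.7,11,0,0,0.01,1],[-19,-10.7,11,0,0,0.01,1],[-19,-10.7,11,0,0,0.01,1],[-19,-10.7,11,0,0,0.01,1]]'; python3 -m crank '[[0,0,-4,0,0,0,1],[0,0,-8,0,0,0,1],[0,0,-10,0,0,0,1],[0,0,-11,0,0,0,1],[0,0,-11,0,0,0,1],[0,0,-11,0,0,0,1]]'
```

```text
time: 4.95
position: [464.8, -32.9, 165.2]
tool_rot: [0.0, 0.721, 0.693, 0.0]
force: [-0.4, 0.2, -3.4]
finger_gap: 36.8
grip_force: 51.8
time: 5.55
position: [464.7, -33.2, 56.0]
tool_rot: [0.0, 0.721, 0.693, 0.0]
force: [0.4, -0.4, -4.2]
finger_gap: 36.8
grip_force: 51.8
```

```bash
python3 -m crank '[[0,0,-0.8,0,0,0,1],[0,0,-1.2,0,0,0,1],[0,0,-1.3,0,0,0,1],[0,0,-1.3,0,0,0,1],[0,0,-1.3,0,0,0,1]]'
python3 - <<'E'
from workcell import ctrl,camera
import cv2,numpy as np
im=[camera(n)["image"] for n in("side","top")]
np.save("p.npy",im)
a=cv2.resize(im[0][150:320,170:420],None,fx=2,fy=2);b=cv2.resize(im[1][210:310,200:360],None,fx=2,fy=2)
cv2.imwrite("pics/m2.png",np.hstack([a[:300],np.pad(b,((0,100),(0,0),(0,0)))[:300]])[:,:800,::-1])
E
```

```text
time: 6.05
position: [464.2, -33.4, 42.4]
tool_rot: [0.0, 0.721, 0.693, -0.0]
force: [-0.2, 0.1, -4.6]
finger_gap: 36.9
grip_force: 51.8
```

View pics/m2.png

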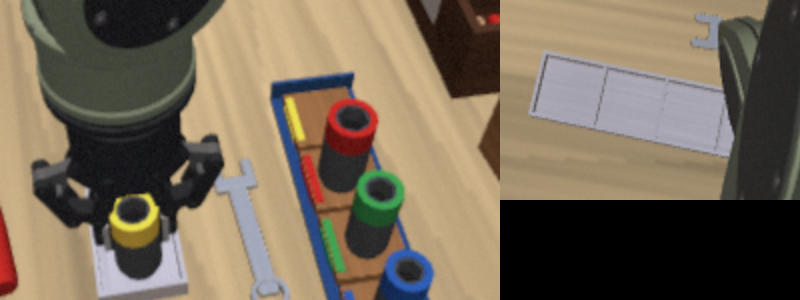

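The yellow socket is held over the right-hand pocket, at about (138,240) in the crop, and is inside the walls. I'll lower it to contact and release.

```bash
python3 -m crank '[[0,0,-0.1,0,0,0,1],[0,0,-0.2,0,0,0,1],[0,0,-0.2,0,0,0,1]]'; python3 -m crank '[[0,0,0,0,0,0,0.4],[0,0,0,0,0,0,0],[0,0,0,0,0,0,0],[0,0,0,0,0,0,0],[0,0,0,0,0,0,0],[0,0,0,0,0,0,0]]'; python3 -m crank '[[0,0,3,0,0,0,0],[0,0,6,0,0,0,0],[0,0,10,0,0,0,0],[0,0,13,0,0,0,0],[4,1,13,0,0,0,0],[9,2,13,0,0,0,0],[14,3,13,0,0,0,0],[18.3,3.4,13,0,0,-0.01,0],[18.3,3.4,13,0,0,-0.01,0],[18.3,3.4,13,0,0,-0.01,0],[18.3,3.4,13,0,0,-0.01,0],[18.3,3.4,13,0,0,-0.01,0]]'
```

```text
time: 6.45
position: [464.7, -33.5, 41.3]
tool_rot: [0.001, 0.721, 0.693, 0.001]
force: [-1.5, 0.6, 27.1]
finger_gap: 37.1
grip_force: 54.4
time: 7.05
position: [464.1, -33.4, 40.2]
tool_rot: [-0.0, 0.721, 0.693, -0.0]
force: [0.3, -0.0, 0.0]
finger_gap: 85.3
grip_force: 0.0
time: 8.25
position: [646.4, 0.3, 170.6]
tool_rot: [-0.0, 0.725, 0.689, -0.0]
force: [-0.3, 0.4, 0.5]
finger_gap: 85.5
grip_force: 0.0
```

```bash
python3 -m crank '[[0.1,0.1,-4,0,0,0,0],[0.1,0.1,-8,0,0,0,0],[0.1,0.1,-10.5,0,0,0,0],[0.1,0.1,-11.3,0,0,0,0],[0.1,0.1,-11.3,0,0,0,0],[0.1,0.1,-11.3,0,0,0,0]]'; python3 -m crank '[[0,0,0,0,0,0,1],[0,0,0,0,0,0,1],[0,0,0,0,0,0,1],[0,0,0,0,0,0,1],[0,0,0,0,0,0,1],[0,0,0,0,0,0,1],[0,0,0,0,0,0,1],[0,0,0,0,0,0,1],[0,0,0,0,0,0,1]]' 50
```

```text
time: 8.85
position: [648.7, 1.6, 58.9]
tool_rot: [0.001, 0.725, 0.689, 0.001]
force: [0.5, -0.0, 0.9]
finger_gap: 85.5
grip_force: 0.0
time: 9.75
position: [648.4, 1.6, 58.0]
tool_rot: [0.0, 0.725, 0.689, 0.0]
force: [-1.8, -0.6, 7.8]
finger_gap: 39.0
grip_force: 49.7
```

```bash
python3 -m crank '[[0,0,2,0,0,0,1],[0,0,5,0,0,0,1],[0,0,8,0,0,0,1],[0,0,11,0,0,0,1],[-4,0.7,11,0,0,0,1],[-8,1.4,11,0,0,0,1],[-12,2.1,11,0,0,0,1],[-16,2.8,11,0,0,0,1],[-18.1,3.1,11,0,0,0.01,1],[-18.1,3.1,11,0,0,0.01,1],[-18.1,3.1,11,0,0,0.01,1],[-18.1,3.1,11,0,0,0.01,1]]'; python3 -m crank '[[0,0,-4,0,0,0,1],[0,0,-8,0,0,0,1],[0,0,-10,0,0,0,1],[0,0,-11,0,0,0,1],[0,0,-11.8,0,0,0,1],[0,0,-12.2,0,0,0,1],[0,0,-12.3,0,0,0,1],[0,0,-12.3,0,0,0,1],[0,0,-12.3,0,0,0,1]]'
```

```text
time: 10.95
position: [467.8, 32.5, 167.2]
tool_rot: [0.0, 0.721, 0.693, 0.0]
force: [0.5, -0.8, -3.2]
finger_gap: 39.0
grip_force: 52.2
time: 11.85
position: [467.4, 32.6, 44.8]
tool_rot: [0.0, 0.721, 0.693, 0.0]
force: [-0.5, -0.0, -4.3]
finger_gap: 38.8
grip_force: 51.9
```

```bash
python3 -m crank '[[0,0,-0.1,0,0,0,1],[0,0,-0.15,0,0,0,1],[0,0,-0.15,0,0,0,1]]'; python3 -m crank '[[0,0,0,0,0,0,0.4],[0,0,0,0,0,0,0],[0,0,0,0,0,0,0],[0,0,0,0,0,0,0],[0,0,0,0,0,0,0],[0,0,0,0,0,0,0]]'; python3 -m crank '[[0,0,3,0,0,0,0],[0,0,6,0,0,0,0],[0,0,10,0,0,0,0],[0,0,13,0,0,0,0],[4,-2.2,13,0,0,0,0],[8,-4.4,13,0,0,0,0],[12,-6.6,13,0,0,0,0],[16,-8.8,13,0,0,0,0],[17.9,-9.9,13,0,0,-0.01,0],[17.9,-9.9,13,0,0,-0.01,0],[17.9,-9.9,13,0,0,-0.01,0],[17.9,-9.9,13,0,0,-0.01,0]]'
```

```text
time: 12.15
position: [467.5, 32.6, 43.9]
tool_rot: [0.001, 0.721, 0.693, 0.0]
force: [-3.3, 0.4, 24.9]
finger_gap: 39.0
grip_force: 55.1
time: 12.75
position: [467.1, 32.6, 42.7]
tool_rot: [-0.0, 0.721, 0.693, -0.0]
force: [-0.4, 0.6, -0.8]
finger_gap: 85.6
grip_force: 0.0
time: 13.95
position: [645.6, -65.8, 172.9]
tool_rot: [-0.0, 0.724, 0.69, -0.0]
force: [0.4, -0.3, 0.6]
finger_gap: 85.3
grip_force: 0.0
```

Now the green socket. The band and tag were already confirmed in the crop. I grip at z≈54.

```bash
python3 -m crank '[[0.1,0,-4,0,0,0,0],[0.1,0,-8,0,0,0,0],[0.1,0,-11,0,0,0,0],[0.1,0,-11.9,0,0,0,0],[0.1,0,-11.9,0,0,0,0],[0.1,0,-11.9,0,0,0,0]]'; python3 -m crank '[[0,0,0,0,0,0,1],[0,0,0,0,0,0,1],[0,0,0,0,0,0,1],[0,0,0,0,0,0,1],[0,0,0,0,0,0,1],[0,0,0,0,0,0,1],[0,0,0,0,0,0,1],[0,0,0,0,0,0,1],[0,0,0,0,0,0,1],[0,0,0,0,0,0,1]]' 50
```

```text
time: 14.55
position: [647.8, -66.2, 55.5]
tool_rot: [0.001, 0.725, 0.689, 0.001]
force: [-1.1, -0.2, 1.0]
finger_gap: 85.4
grip_force: 0.0
time: 15.55
position: [647.3, -66.4, 54.4]
tool_rot: [0.0, 0.725, 0.689, 0.0]
force: [-1.9, -0.1, 6.4]
finger_gap: 35.0
grip_force: 49.2
```

```bash
python3 -m crank '[[0,0,2,0,0,0,1],[0,0,5,0,0,0,1],[0,0,8,0,0,0,1],[0,0,11,0,0,0,1],[-3,2.8,11,0,0,0,1],[-6,5.6,11,0,0,0,1],[-9,8.4,11,0,0,0,1],[-12,11.2,11,0,0,0,1],[-15,14,11,0,0,0.01,1],[-17.8,16.6,11,0,0,0.01,1],[-17.8,16.6,11,0,0,0.01,1],[-17.8,16.6,11,0,0,0.01,1]]'; python3 -m crank '[[0,0,0,0,0,0,1],[0,0,-4,0,0,0,1],[0,0,-8,0,0,0,1],[0,0,-10,0,0,0,1],[0,0,-11,0,0,0,1],[0,0,-11.8,0,0,0,1],[0,0,-12.2,0,0,0,1],[0,0,-12.3,0,0,0,1],[0,0,-12.3,0,0,0,1],[0,0,-12.3,0,0,0,1]]'
```

```text
time: 16.75
position: [469.1, 100.0, 164.0]
tool_rot: [0.0, 0.721, 0.693, 0.0]
force: [0.2, -0.1, -3.0]
finger_gap: 35.1
grip_force: 51.1
time: 17.75
position: [469.4, 99.6, 41.3]
tool_rot: [0.0, 0.721, 0.693, 0.0]
force: [0.3, -0.0, -2.2]
finger_gap: 34.8
grip_force: 51.0
```

Next is blue at (642.6,-133.5): shift +17.3, -23.3 after the release.

```bash
python3 -m crank '[[0,0,-0.1,0,0,0,1],[0,0,-0.15,0,0,0,1],[0,0,-0.15,0,0,0,1]]'; python3 -m crank '[[0,0,0,0,0,0,0.4],[0,0,0,0,0,0,0],[0,0,0,0,0,0,0],[0,0,0,0,0,0,0],[0,0,0,0,0,0,0],[0,0,0,0,0,0,0]]'; python3 -m crank '[[0,0,3,0,0,0,0],[0,0,6,0,0,0,0],[0,0,10,0,0,0,0],[0,0,13,0,0,0,0],[3,-4,13,0,0,0,0],[6,-8,13,0,0,0,0],[9,-12,13,0,0,0,0],[12,-16,13,0,0,0,0],[15,-20,13,0,0,-0.01,0],[17.3,-23.3,13,0,0,-0.01,0],[17.3,-23.3,13,0,0,-0.01,0],[17.3,-23.3,13,0,0,-0.01,0]]'
```

```text
time: 18.05
position: [469.4, 99.7, 40.3]
tool_rot: [0.0, 0.721, 0.693, 0.0]
force: [-2.5, -0.7, 22.6]
finger_gap: 34.9
grip_force: 53.6
time: 18.65
position: [469.1, 99.6, 39.2]
tool_rot: [-0.0, 0.721, 0.693, -0.0]
force: [0.1, -0.7, -0.9]
finger_gap: 85.5
grip_force: 0.0
time: 19.85
position: [641.9, -133.7, 168.6]
tool_rot: [-0.001, 0.725, 0.689, -0.0]
force: [-1.4, 0.6, 0.5]
finger_gap: 85.5
grip_force: 0.0
```

Run:
```python
from workcell import ctrl,camera
import cv2,numpy as np
c=camera("side")["image"];print(ctrl.get_obs()["position"])
cv2.imwrite("pics/side3.png",c[...,::-1])
```

```text
[ 641.79028646 -132.71078006  168.98753018]
```

View pics/side3.png

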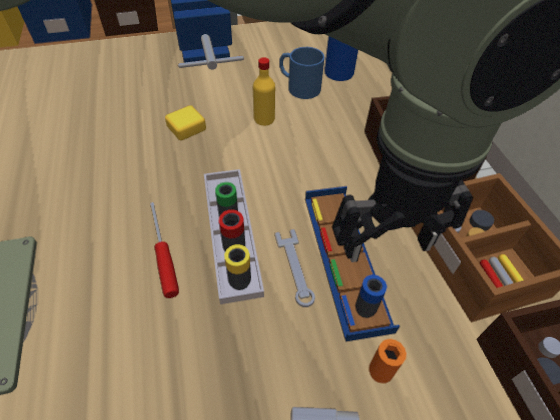

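The tray holds green (227,195), red (232,228) and yellow (238,265), all upright, with the left pocket empty. Blue at (373,290) is still on its block and the orange socket hasn't been touched.

```bash
python3 -m crank '[[0.1,0,-4,0,0,0,0],[0.1,0,-8,0,0,0,0],[0.1,0,-11,0,0,0,0],[0.1,0,-11.7,0,0,0,0],[0.1,0,-11.7,0,0,0,0],[0.1,0,-11.7,0,0,0,0]]'; python3 -m crank '[[0,0,0,0,0,0,1],[0,0,0,0,0,0,1],[0,0,0,0,0,0,1],[0,0,0,0,0,0,1],[0,0,0,0,0,0,1],[0,0,0,0,0,0,1],[0,0,0,0,0,0,1],[0,0,0,0,0,0,1],[0,0,0,0,0,0,1],[0,0,0,0,0,0,1]]' 50
```

```text
time: 20.5
position: [643.9, -133.1, 54.1]
tool_rot: [0.001, 0.724, 0.689, 0.001]
force: [0.4, 0.0, 0.3]
finger_gap: 85.3
grip_force: 0.0
time: 21.5
position: [643.3, -133.4, 52.9]
tool_rot: [0.0, 0.725, 0.689, 0.0]
force: [-1.5, 0.1, 6.6]
finger_gap: 32.8
grip_force: 49.2
```

```bash
python3 -m crank '[[0,0,2,0,0,0,1],[0,0,5,0,0,0,1],[0,0,8,0,0,0,1],[0,0,11,0,0,0,1],[-2.2,3.9,11,0,0,0,1],[-4.5,7.9,11,0,0,0,1],[-6.8,12,11,0,0,0,1],[-9.1,16,11,0,0,0,1],[-11.4,20,11,0,0,0.01,1],[-13.7,24,11,0,0,0.01,1],[-16,28,11,0,0,0.01,1],[-17.1,30,11,0,0,0.01,1]]'; python3 -m crank '[[0,0,0,0,0,0,1],[0,0,0,0,0,0,1],[0,0,0,0,0,0,1]]'
```

```text
time: 22.7
position: [470.0, 169.9, 162.6]
tool_rot: [-0.001, 0.72, 0.694, 0.0]
force: [2.2, -0.7, -2.5]
finger_gap: 32.8
grip_force: 50.5
time: 23.0
position: [472.6, 165.6, 162.2]
tool_rot: [0.0, 0.722, 0.692, -0.0]
force: [0.3, -0.1, -2.3]
finger_gap: 32.9
grip_force: 50.5
```

```bash
python3 -m crank '[[0,0.1,-4,0,0,0,1],[0,0.1,-8,0,0,0,1],[0,0.1,-10,0,0,0,1],[0,0.1,-11,0,0,0,1],[0,0.1,-11.8,0,0,0,1],[0,0.1,-12.2,0,0,0,1],[0,0.1,-12.3,0,0,0,1],[0,0.1,-12.3,0,0,0,1],[0,0.1,-12.3,0,0,0,1]]'; python3 -m crank '[[0,0,-0.1,0,0,0,1],[0,0,-0.15,0,0,0,1],[0,0,-0.15,0,0,0,1]]'
```

```text
time: 23.9
position: [472.4, 167.7, 39.8]
tool_rot: [0.0, 0.721, 0.693, 0.0]
force: [-0.6, -0.5, -2.9]
finger_gap: 32.9
grip_force: 50.5
time: 24.2
position: [472.4, 167.7, 38.8]
tool_rot: [0.0, 0.721, 0.693, 0.001]
force: [-2.8, -0.7, 19.9]
finger_gap: 32.6
grip_force: 52.9
```

Contact made. I'll release, rise, and retreat to the right above everything so the cameras can see.

```bash
python3 -m crank '[[0,0,0,0,0,0,0.4],[0,0,0,0,0,0,0],[0,0,0,0,0,0,0],[0,0,0,0,0,0,0],[0,0,0,0,0,0,0],[0,0,0,0,0,0,0]]'; python3 -m crank '[[0,0,4,0,0,0,0],[0,0,8,0,0,0,0],[0,0,12,0,0,0,0],[0,0,16,0,0,0,0],[0,-5,18,0,0,0,0],[0,-10,18,0,0,0,0],[0,-15,18,0,0,0,0],[0,-20,18,0,0,0,0],[0,-25,18,0,0,0,0],[0,-30,18,0,0,0,0],[0,-35,18,0,0,0,0],[0,-40,18,0,0,0,0]]'; python3 -m crank '[[0,-5,0,0,0,0,0],[0,-10,0,0,0,0,0],[0,-15,0,0,0,0,0],[0,-15,0,0,0,0,0],[0,-15,0,0,0,0,0],[0,-15,0,0,0,0,0]]'
python3 - <<'E'
from workcell import ctrl,camera
from h import *
C={}
for n in("top","side"):
    c=camera(n);C[n]=c;cv2.imwrite(f"pics/{n}4.png",c["image"][...,::-1])
for col,h in(("yellow",80),("red",82),("green",78),("blue",76)):
    for n in C:
        for x in holes(C[n],col):print(col,n,x,cast(C[n],[x[:2]],4+h)[0].round(1))
E
```

```text
time: 24.8
position: [472.1, 167.6, 37.7]
tool_rot: [-0.0, 0.721, 0.693, -0.0]
force: [-0.2, 0.9, -0.2]
finger_gap: 85.2
grip_force: 0.0
time: 26.0
position: [471.6, -231.0, 217.8]
tool_rot: [-0.0, 0.721, 0.693, -0.0]
force: [1.6, 0.9, 0.7]
finger_gap: 85.2
grip_force: 0.0
time: 26.6
position: [472.4, -377.8, 217.8]
tool_rot: [-0.0, 0.721, 0.693, 0.0]
force: [-0.4, -0.8, 0.3]
finger_gap: 85.3
grip_force: 0.0
yellow top (331.7, 270.6, 151.5) [464.  -33.5  84. ]
red top (298.5, 263.7, 176.0) [466.6  32.9  86. ]
green top (264.4, 257.5, 157.5) [468.1 101.2  82. ]
blue top (231.2, 250.2, 115.5) [471.8 168.9  80. ]
```

View pics/side4.png

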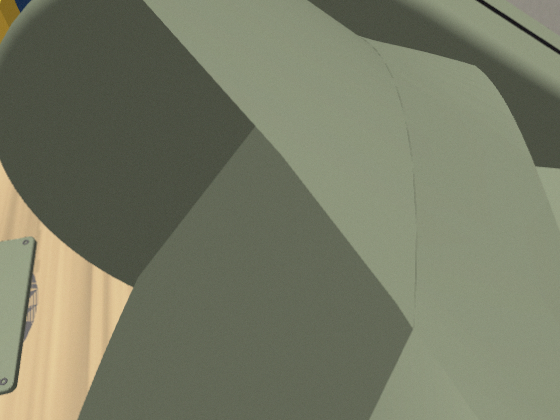

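View pics/top4.png

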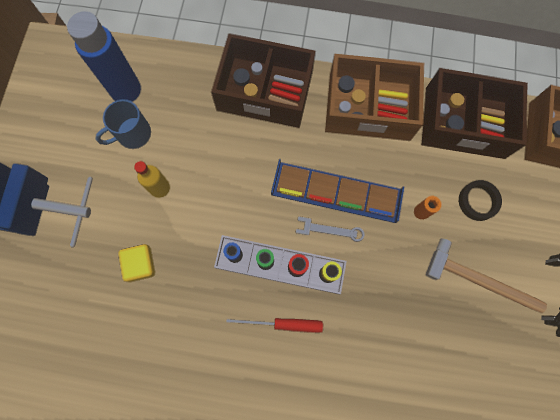

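The arm blocks the side view. The top view shows blue (231,250), green (264,257), red (298,264) and yellow (332,271), one upright in each pocket from left to right. The bottle (152,180) and the orange socket (430,207) haven't moved, and the gripper is clear.

```bash
python3 -c "from workcell import order;print(order.close_job())"
```

```text
the job is handed in; nothing more can be done
None
```

The job is handed in: the four sockets stand upright in the tray in reverse order (blue, green, red, yellow from left to right), all released by about 27 s, and the oil bottle and the orange look-alike were left where they stood.

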